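# Nest the cup away and hold the glass test strip over the viewing frame

### The job

Clear the black viewing frame on the light table by nesting the steel cup that stands in it into the other steel cup, seated fully, upright and let go, with the other cup left where it stands. Then draw the longer glass test strip out of its sloping holder, turn it level (flat side up or down) and hold it in the gripper with its middle over the middle of the frame, about 12 cm above the table. Finish while still holding it there, still; leave the shorter strip in its holder and do not disturb the other things on the table.

Things in the scene. Friction and masses are not known exactly. Their poses are not given: they have to be found in the camera images.
- framed_cup: Plain tapered steel cup, open at the top, standing in the viewing frame: 60 mm high, 58 mm across at the rim, 38 mm across at the foot, wall 2 mm, 80 g, loose; the bottom is thick, its inner floor 24 mm above the underside. Origin: centre of its underside, z up. It is the one to move. Nested, it stands on the other's inner floor, 24 mm higher, its top 24 mm exposed.
- other_cup: A second steel cup of the same shape and size, standing on the bare table beyond the frame. Origin: centre of its underside, z up.
- viewing_frame: Square black mask lying on the light table, fixed: 116 mm outside, 80 mm window, 4 mm thick. Origin: centre of the window at table height.
- long_strip: The longer glass test strip, 160 x 40 x 6 mm, 95 g, loose, greenish with fired patches. Origin: centre of its underside (on the holder); glass middle 3 mm along z. x along its length to the upper end, y across its width, z normal to the upper face, which leans to the robot. Stands in its holder at about 45 degrees from level, upper end away from the robot.
- holder_long: Fixed holder of the longer strip: wooden foot 110 x 80 x 10 mm, steel pocket sloping up at 45 degrees, enclosing the strip's lowest 40 mm (outside 55 x 18 mm). An 18 mm wide tongue supports its underside to 90 mm from its lower end; above, the strip is free: draw it out along its x. Origin: centre of the foot's underside; x: where the slope rises. Strip's lower end at x -30, z 20 mm.
- short_strip: The shorter glass strip: 110 x 40 x 6 mm, otherwise alike, origin and axes as for the longer; stays in its holder.
- holder_short: Fixed holder of the shorter strip, the same as the other holder. The two holders may have changed sides.
- flask_amber_a: Bystander: small round glass flask with a flared neck, 41 mm across, 70 mm high. Origin: centre of its underside.
- dropper_white: Bystander: small white dropper bottle, 31 mm across, 66 mm high. Origin: centre of its underside.
- paste_jar: Bystander: small white screw-top jar, 47 mm across, 54 mm high. Origin: centre of its underside.

How it is judged:
By the outcome, as a careful person would: the job done as asked, in the order asked, and still so for the second after the job is handed in, while the arm keeps its last pose, push and grip.
It also fails if it takes over 56 s, if anything falls off the work surface, if the arm or the gripper's body presses on something with over 40 N, if the wrist force passes 120 N, or if a joint passes its speed limit or range.

### The arm

A 6-joint arm with a two-finger parallel gripper is mounted at the origin on a cart in front of the work surface, level with it; the furniture and walls round the work are solid. World frame = base frame: x ahead of the robot, y to its left, z up, the work surface at z = 0. Lengths are in m, angles in rad, forces in N, time in s.
With the tool pointing down it reaches from about 0.375 to 0.75 m from the base axis. Payload 9 kg.
Tool frame: the origin (TCP) lies at the very end of the fingers, on their centre line; the grasp point (between the pads) lies 19 mm behind it; z points along the fingers, y is the line along which they close (so a half turn about z gives the same grasp; the last joint's range is limited). The gripper opens to 85 mm and grips with 20 to 120 N. Pads are 22 mm wide; open, the fingers measure 114 mm over their backs; the gripper's body (76 mm by 85 mm) begins 54 mm behind the grasp point. The pads swing forward as they close: fully open they stand 13 mm farther back than shut.
Start: joints at [0.998, 0.104, 0.097, 1.564, 0, 1.353], TCP at [0.208, 0.563, 0.231] pointing down, gripper open.
Joint ranges: [-2.99, 2.99], [-0.84, 1.86], [-1.1, 1.16], [-1.84, 2.11], [-1.51, 1.56], [-3.14, 3.14]. Speed limits (rad/s): [2.22, 2.22, 2.57, 3.14, 3.14, 3.14].

### API

Orientations are given as a unit quaternion [w, x, y, z].
In Python, from cell import bot, imaging, hand_in gives the robot as it stands. The module is installed in compiled form; this text tells all that it offers.
- The arm moves only by the tool drive_tool, never from a script. Its arguments are lists of equal length, an entry for each row: "offset": the shift along the tool's x, y, z in cm, a list of three; "rot": the turn, a rotation vector about the tool's x, y, z in rad, a list of three; "grip": the opening, from 0 (shut) to 1 (fully open). A call has 1 to 8 rows; each row shifts and turns the commanded pose from where the row before left it, along the tool's axes as they then stand; what a row does not reach is not made up. A row lasts 1/10 s, in which the tool goes at most 50 mm and 8.59 degrees, less where a joint would pass 70% of its speed; a pose out of reach is approached as far as the arm can. A call is refused whole if a number of a shift passes 5 or a number of a turn 0.15, either way. A call with a gripper value outside its range is refused whole. The fingers move at their own pace and stop on an object; "newtons" is the grip in N (left out, the last holds). Time passes only in rows, so rows that do not move let the fingers close. It gives the time, the measured TCP pose, the force, the opening and the grip force at its end, in the units of the state.
- bot.observe(): the state, without advancing time (a new reading comes with each control period).
- imaging.snapshot(name): name is "scene" or "top"; returns the picture (420x560x3 uint8, red, green, blue); there is no depth.
- imaging.camera_model(name): a dict with "mtx" (3x3 intrinsics, pixels), "extrinsics" (4x4, takes a point from camera to world coordinates). Camera axes: x right, y up, looking along -z (the intrinsics and any distortion apply to the point x, -y, -z); pixel columns grow to the right and rows downward; lengths in m; the calibration is good to about 2 mm. A picture is of the moment at which its call begins. camera_model takes no time and is no camera call.
- hand_in(): hands the job in; it is judged then, once.
The state is a dict: "time": time; "joint_positions": joint angles; "joint_vel": joint speeds; "joint_efforts": joint torques, N m; "position": TCP position; "tcp_rot": TCP orientation; "force": force on the tool from outside, world axes, zero at the start; "moment": the same for the moment, N m; "grip_width": finger opening in m; "gripper_force": force on a finger pad.
Only numpy, scipy, OpenCV 4.12 (cv2) and the standard library are available. Lean on these libraries where they do the work, as an engineer would, in place of code of your own. Each camera call takes 0.05 s, during which the arm holds its last target. There are 200 camera calls.

## Working session

There is one attempt and no reset: what is moved stays moved. The work goes in short steps, Python scripts to look and compute and a tool call to move; the robot and the scene stay as the last step left them, time stands still between calls to the robot, and variables do not carry over. Pictures are saved under pics/ and viewed, at most 12 in all, crops included, and the job is handed in when it is done.

Besides the shell and the picture viewer there is one more tool, called after ">>>" as name(argument=value, ...) on one line, values as JSON. drive_tool: Moves the arm, as the interface text tells. Its arguments: {"type":"object","properties":{"offset":{"type":"array","items":{"type":"array","items":{"type":"number"}}},"rot":{"type":"array","items":{"type":"array","items":{"type":"number"}}},"grip":{"type":"array","items":{"type":"number"}},"newtons":{"type":"number"}},"required":["offset","rot","grip"]}

```bash
mkdir -p pics
python3 - <<'E'
from cell import bot, imaging
import cv2,numpy as np
np.set_printoptions(precision=4,suppress=True)
for n in("scene","top"):
    i=imaging.snapshot(n); np.save(n+"0.npy",i); cv2.imwrite(f"pics/{n}0.png",i[:,:,::-1])
    m=imaging.camera_model(n); print({k:(np.array(v) if not isinstance(v,str) else v) for k,v in m.items()})
s=bot.observe(); print(s)
E
```

```text
{'mtx': array([[382.3943,   0.    , 277.4516],
       [  0.    , 382.3943, 208.9442],
       [  0.    ,   0.    ,   1.    ]]), 'extrinsics': array([[ 0.689 ,  0.4935, -0.5308,  0.0589],
       [-0.7246,  0.4545, -0.5181, -0.5654],
       [-0.0144,  0.7416,  0.6707,  0.7282],
       [ 0.    ,  0.    ,  0.    ,  1.    ]])}
{'mtx': array([[475.6054,   0.    , 274.8766],
       [  0.    , 475.6054, 208.8338],
       [  0.    ,   0.    ,   1.    ]]), 'extrinsics': array([[-0.0212,  0.992 , -0.1243,  0.4106],
       [-0.9997, -0.0228, -0.0114, -0.0447],
       [-0.0141,  0.124 ,  0.9922,  1.253 ],
       [ 0.    ,  0.    ,  0.    ,  1.    ]])}
{'time': 0.1, 'joint_positions': array([ 0.9983,  0.1046,  0.0966,  1.5639, -0.0001,  1.3531]), 'joint_vel': array([ 0.0006, -0.0016,  0.0014,  0.0016,  0.0005, -0.0004]), 'joint_efforts': array([  0.0061, -55.8213,  50.4716,   0.0132,  -0.0003,  -0.    ]), 'position': array([0.2083, 0.5624, 0.2306]), 'tcp_rot': array([-0.0002,  0.1765,  0.9843, -0.0006]), 'force': array([0.2198, 1.0866, 0.0236]), 'moment': array([ 0.037 ,  0.0038, -0.0594]), 'gripper_force': 0.0, 'grip_width': 0.08512506984646814}
```

View pics/scene0.png

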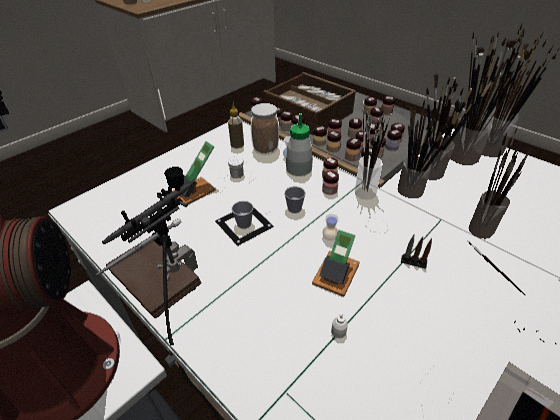

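View pics/top0.png

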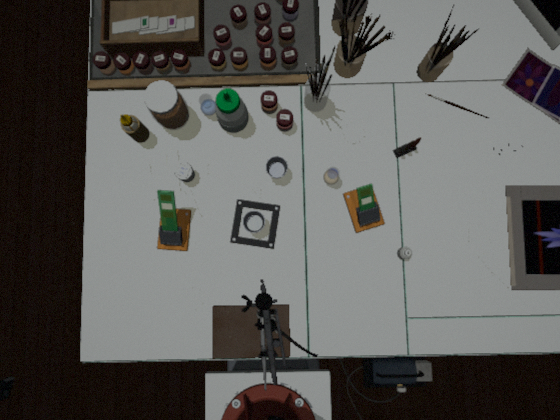

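```bash
cat > h.py <<'E'
import numpy as np,cv2
from cell import bot,imaging
np.set_printoptions(precision=4,suppress=True)
CM={n:imaging.camera_model(n) for n in("scene","top")}
def proj(n,p):
    E=np.array(CM[n]["extrinsics"]);K=np.array(CM[n]["mtx"])
    c=E[:3,:3].T@(np.asarray(p,float)-E[:3,3]); q=K@np.array([c[0],-c[1],-c[2]]); return q[:2]/q[2]
def ray(n,uv):
    E=np.array(CM[n]["extrinsics"]);K=np.array(CM[n]["mtx"])
    d=np.linalg.inv(K)@np.array([uv[0],uv[1],1.]); return E[:3,3],E[:3,:3]@np.array([d[0],-d[1],-d[2]])
def cast(n,uv,z):
    o,d=ray(n,uv); return o+d*(z-o[2])/d[2]
def tri(a,b):
    o1,d1=ray("top",a);o2,d2=ray("scene",b)
    s=np.linalg.lstsq(np.c_[d1,-d2],o2-o1,rcond=None)[0]
    p,q=o1+d1*s[0],o2+d2*s[1]; return (p+q)/2,np.linalg.norm(p-q)
E
python3 - <<'E'
from h import *
for n in("top","scene"):
    print(n,"base",proj(n,[0,0,0]),"tcp",proj(n,[.208,.563,.231]))
t=np.load("top0.npy");s=np.load("scene0.npy")
for n,i in(("top",t),("scene",s)):
    h=cv2.cvtColor(i,cv2.COLOR_RGB2HSV)
    m=cv2.inRange(h,(45,70,50),(90,255,255)); 
    for c in cv2.findContours(m,cv2.RETR_EXTERNAL,cv2.CHAIN_APPROX_NONE)[0]:
        if cv2.contourArea(c)>60: print(n,"green",cv2.contourArea(c),cv2.boxPoints(cv2.minAreaRect(c)).round(1).tolist())
    m=cv2.inRange(h,(3,90,60),(22,255,255))
    for c in cv2.findContours(m,cv2.RETR_EXTERNAL,cv2.CHAIN_APPROX_NONE)[0]:
        if cv2.contourArea(c)>150: print(n,"wood",cv2.contourArea(c),cv2.boxPoints(cv2.minAreaRect(c)).round(1).tolist())
a=t[140:260,140:300]; b=s[120:260,160:320]
cv2.imwrite("pics/ct.png",cv2.resize(a[:,:,::-1],None,fx=5,fy=5,interpolation=cv2.INTER_CUBIC))
cv2.imwrite("pics/cs.png",cv2.resize(b[:,:,::-1],None,fx=4,fy=4,interpolation=cv2.INTER_CUBIC))
E
```

```text
top base [267.5912 433.6042] tcp [ -6.3279 371.9621]
scene base [ 53.2797 368.0468] tcp [  6.0867 125.4577]
top green 557.0 [[157.1999969482422, 190.10000610351562], [172.60000610351562, 188.3000030517578], [177.5, 229.8000030517578], [162.1999969482422, 231.6999969482422]]
top green 318.0 [[355.3999938964844, 186.60000610351562], [371.29998779296875, 183.8000030517578], [375.5, 208.0], [359.70001220703125, 210.8000030517578]]
top green 401.0 [[211.10000610351562, 95.9000015258789], [231.3000030517578, 83.80000305175781], [242.89999389648438, 103.0999984741211], [222.6999969482422, 115.19999694824219]]
top wood 766.0 [[215.60000610351562, 398.20001220703125], [291.3999938964844, 374.70001220703125], [299.1000061035156, 399.3999938964844], [223.1999969482422, 423.0]]
top wood 425.5 [[156.89999389648438, 248.0], [161.0, 206.6999969482422], [190.8000030517578, 209.6999969482422], [186.6999969482422, 251.0]]
top wood 431.5 [[342.79998779296875, 193.39999389648438], [371.0, 184.0], [384.1000061035156, 223.3000030517578], [355.8999938964844, 232.6999969482422]]
top wood 1417.5 [[86.8000030
[... 896 characters left out ...]
51.79998779296875], [109.69999694824219, 363.5]]
scene wood 476.0 [[311.6000061035156, 282.79998779296875], [328.1000061035156, 247.5], [359.29998779296875, 262.1000061035156], [342.79998779296875, 297.3999938964844]]
scene wood 172.5 [[-1.399999976158142, 275.79998779296875], [6.900000095367432, 217.39999389648438], [18.100000381469727, 219.0], [9.800000190734863, 277.3999938964844]]
scene wood 309.0 [[173.6999969482422, 192.6999969482422], [205.0, 173.39999389648438], [214.39999389648438, 188.6999969482422], [183.10000610351562, 208.0]]
scene wood 408.0 [[252.0, 118.0], [276.0, 118.0], [276.0, 147.0], [252.0, 147.0]]
scene wood 477.0 [[97.0, 0.0], [186.0, 0.0], [186.0, 14.0], [97.0, 14.0]]
```

View pics/ct.png

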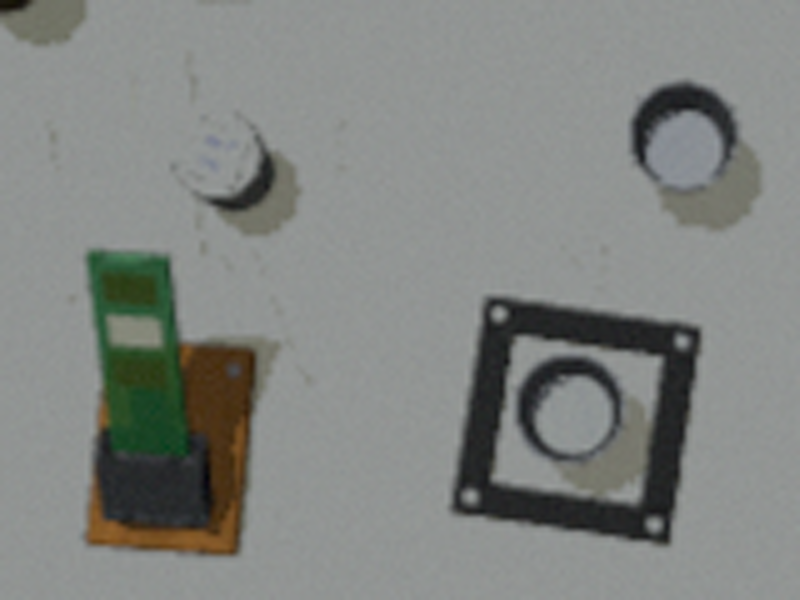

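View pics/cs.png

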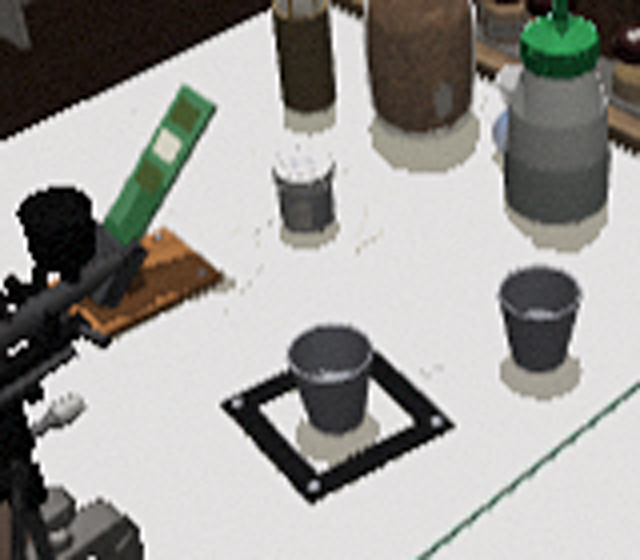

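```bash
cat > m.py <<'E'
from h import *
T=lambda x,y:np.array([(x+.5)/5-.5+140,(y+.5)/5-.5+140])
S=lambda x,y:np.array([(x+.5)/4-.5+160,(y+.5)/4-.5+120])
f=np.array([cast("top",T(*p),.004) for p in((488,298),(700,328),(668,543),(454,510))]);print("frame top",f,f.mean(0),[np.linalg.norm(f[i]-f[i-1]) for i in range(4)])
f2=np.array([cast("scene",S(*p),.004) for p in((374,348),(454,425),(312,502),(222,405))]);print("frame scn",f2.mean(0))
for n,a,b in(("framed",T(570,410),S(331,354)),("other",T(684,137),S(540,297))):
    print(n,cast("top",a,.06),cast("scene",b,.06),tri(a,b))
for a,b in((T(88,253),S(183,85)),(T(170,257),S(216,107)),(T(110,455),S(107,226))): print("strip",tri(a,b))
w=np.array([cast("top",T(*p),.01) for p in((88,542),(240,553),(255,349))]);print("foot",w,[np.linalg.norm(w[i]-w[i-1]) for i in range(3)], (w[0]+w[2])/2)
w=np.array([cast("scene",S(*p),.01) for p in((99,337),(222,275),(165,228))]);print("foot scn",w)
print("short",tri((362.9,185.4),(346.,232)))
for n,p in(("wjar",(182,170)),("amber",(332,175)),("dropper",(405,253))): print(n,cast("top",p,.05))
for n in("paste",):print(tri(T(225,155),S(304,165)))
E
python3 m.py
```

```text
frame top [[ 0.5951  0.0692  0.004 ]
 [ 0.5764 -0.0431  0.004 ]
 [ 0.4632 -0.0238  0.004 ]
 [ 0.483   0.0883  0.004 ]] [0.5294 0.0227 0.004 ] [np.float64(0.11377929732754204), np.float64(0.1137881794109183), np.float64(0.11486123626132441), np.float64(0.11382542683661331)]
frame scn [0.5277 0.0168 0.004 ]
framed [0.5288 0.0233 0.06  ] [0.5278 0.0205 0.06  ] (array([0.5294, 0.0232, 0.0571]), np.float64(0.0008465604243120815))
other [ 0.6677 -0.0372  0.06  ] [ 0.6636 -0.0415  0.06  ] (array([ 0.6688, -0.0371,  0.0543]), np.float64(0.00015940416994145683))
strip (array([0.6012, 0.249 , 0.1343]), np.float64(0.0020022782915086372))
strip (array([0.5988, 0.2096, 0.1338]), np.float64(0.0010293092429811738))
strip (array([0.5152, 0.2563, 0.0503]), np.float64(0.00742778290287053))
foot [[0.4701 0.2796 0.01  ]
 [0.4626 0.1999 0.01  ]
 [0.5699 0.1921 0.01  ]] [np.float64(0.13272273647901484), np.float64(0.08009433058632259), np.float64(0.10753827903717268)] [0.52   0.2358 0.01  ]
foot scn [[0.4627 0.1999 0.01  ]
 [0.5674 0.1895 0.01  ]
 [0.5745 0.2673 0.01  ]]
short (array([ 0.6081, -0.2486,  0.0973]), np.float64(0.00093770756933655))
wjar [0.6678 0.2068 0.05  ]
amber [ 0.6454 -0.1794  0.05  ]
dropper [ 0.442  -0.3552  0.05  ]
(array([0.6645, 0.1995, 0.0548]), np.float64(0.0014013014542117392))
```

>>> drive_tool(offset=[[0,0,-3],[0,0,-3]], rot=[[0,0,0],[0,0,0]], grip=[1,1])

```text
time: 0.3
position: [0.208, 0.5619, 0.2907]
tcp_rot: [-0.001, 0.176, 0.984, -0.001]
force: [-0.1, 0.7, 1.0]
grip_width: 0.0857
gripper_force: 0.0
```

```bash
cat > rim.py <<'E'
from h import *
def rims(n,i,boxes):
    f=i.astype(int); out=[]
    g=cv2.cvtColor(i,cv2.COLOR_RGB2GRAY)
    for x0,y0,x1,y1 in boxes:
        k=8; c=cv2.resize(i[y0:y1,x0:x1],None,fx=k,fy=k,interpolation=cv2.INTER_CUBIC).astype(int)
        m=((c.sum(2)<260)|(c[...,2]-c[...,0]>9)).astype(np.uint8)*255
        m=cv2.morphologyEx(m,cv2.MORPH_OPEN,np.ones((7,7)))
        q=max(cv2.findContours(m,cv2.RETR_EXTERNAL,cv2.CHAIN_APPROX_NONE)[0],key=cv2.contourArea)
        h=cv2.convexHull(q)
        e=cv2.fitEllipse(h); b=np.array(cv2.boundingRect(h))/k
        out.append((np.array(e[0])/k+[x0,y0]+.5/k-.5,np.array(e[1])/k,b+[x0,y0,0,0]))
    return out
if __name__=="__main__":
    t=np.load("top0.npy");s=np.load("scene0.npy")
    print(t[140:200,262:295].reshape(-1,3).mean(0))
    R=rims("top",t,[(240,207,270,238),(262,152,292,184)])
    for r in R: print(*r, cast("top",r[0],.06))
    for a,b in(((265,300),(175,178)),((263,284),(205,190)),((268,375),(105,241)),((312,352),(170,345))): print("boom",tri(a,b))
    print(bot.observe()["position"])
    for r in R:
        p=cast("top",r[0],.06); print("rim scene px", [proj("scene",p+d).round(1).tolist() for d in np.array([[.0205,-.0205,0],[-.0205,.0205,0],[.0205,.0205,0],[-.0205,-.0205,0]])])
E
python3 rim.py
```

```text
[133.1616 136.2444 135.0985]
[253.4641 221.2312] [20.8861 21.159 ] [243.625 211.5    20.875  20.625] [0.5297 0.0236 0.06  ]
[276.2184 166.6488] [20.562  20.9151] [266.5  156.75  20.75  20.75] [ 0.6686 -0.0368  0.06  ]
boom (array([ 0.3468, -0.0091,  0.277 ]), np.float64(0.002053169412606091))
boom (array([ 0.3894, -0.0117,  0.2205]), np.float64(0.027723231196982823))
boom (array([ 0.1862, -0.0095,  0.2253]), np.float64(0.008502787107514209))
boom (array([ 0.1909, -0.1173, -0.0189]), np.float64(0.005422555096230348))
[0.208  0.5619 0.2907]
rim scene px [[253.2, 206.9], [231.1, 207.5], [242.6, 200.0], [241.6, 214.7]]
rim scene px [[305.1, 192.0], [283.9, 192.5], [293.9, 185.6], [295.2, 199.2]]
```

>>> drive_tool(offset=[[-3,-2.5,-3],[-3,-2.5,0],[-3,-2.5,0],[-3,-2.5,0],[-3,-2.5,0],[-3,-2.5,0],[-3,-2.5,0],[-3,-2.5,0]], rot=[[0,0,0],[0,0,0],[0,0,0],[0,0,0],[0,0,0],[0,0,0],[0,0,0],[0,0,0]], grip=[1,1,1,1,1,1,1,1])

```text
time: 1.1
position: [0.3644, 0.2903, 0.3211]
tcp_rot: [-0.0, 0.176, 0.984, -0.0]
force: [0.4, -0.3, 0.1]
grip_width: 0.0855
gripper_force: 0.0
```

>>> drive_tool(offset=[[-3,-2.5,0],[-3,-2.5,0],[-3,-2.5,0],[-3,-2.5,0],[-3,-2.5,0],[-3,-2.5,0],[-3,-2,0],[0,0,0]], rot=[[0,0,0],[0,0,0],[0,0,0],[0,0,0],[0,0,0],[0,0,0],[0,0,0],[0,0,0]], grip=[1,1,1,1,1,1,1,1])

```text
time: 1.9
position: [0.5034, 0.0561, 0.3199]
tcp_rot: [-0.001, 0.178, 0.984, -0.0]
force: [-0.1, 1.2, -1.0]
grip_width: 0.0853
gripper_force: 0.0
```

```bash
cat > d.py <<'E'
from h import *
import sys
from scipy.spatial.transform import Rotation as Ro
s=bot.observe();q=s["tcp_rot"];R=Ro.from_quat([q[1],q[2],q[3],q[0]])
print("t",s["time"],"p",s["position"],"j",s["joint_positions"],"F",s["force"],"w",s["grip_width"],s["gripper_force"]);print(R.as_matrix())
def to(p,Rt=None):
    print("tool offset cm",R.as_matrix().T@(np.array(p)-s["position"])*100)
    if Rt is not None: print("rotvec tool",(R.inv()*Ro.from_matrix(Rt)).as_rotvec())
if len(sys.argv)>3: to([float(v) for v in sys.argv[1:4]])
E
python3 d.py .5297 .0236 .033
```

```text
t 1.9 p [0.5034 0.0561 0.3199] j [-0.1474 -0.1375  0.0207  1.7304 -0.0006  0.2113] F [-0.0745  1.1759 -0.9911] w 0.08527789347904602 0.0
[[-0.9363  0.3511 -0.0014]
 [ 0.3511  0.9363 -0.0004]
 [ 0.0012 -0.0009 -1.    ]]
tool offset cm [-3.64   -2.0902 28.6902]
```

>>> drive_tool(offset=[[-2,-1.2,2],[-1.6,-0.9,4],[0,0,5],[0,0,5],[0,0,4],[0,0,3],[0,0,1],[0,0,0]], rot=[[0,0,0],[0,0,0],[0,0,0],[0,0,0],[0,0,0],[0,0,0],[0,0,0],[0,0,0]], grip=[1,1,1,1,1,1,1,1])

```text
time: 2.7
position: [0.5273, 0.0277, 0.0803]
tcp_rot: [-0.001, 0.176, 0.984, 0.0]
force: [-0.4, 0.3, -0.2]
grip_width: 0.0854
gripper_force: 0.0
```

```bash
python3 d.py .5297 .0236 .033
python3 - <<'E'
from h import *
i=imaging.snapshot("scene"); np.save("s1.npy",i)
cv2.imwrite("pics/s1.png",cv2.resize(i[100:270,130:350,::-1],None,fx=3.5,fy=3.5,interpolation=cv2.INTER_CUBIC))
E
```

```text
t 2.7 p [0.5273 0.0277 0.0803] j [-0.1956 -0.0843 -0.3671  1.2905  0.0001  0.1589] F [-0.3931  0.3047 -0.1654] w 0.0854039105092592 0.0
[[-0.9378  0.3471 -0.0024]
 [ 0.3471  0.9378  0.0006]
 [ 0.0025 -0.0003 -1.    ]]
tool offset cm [-0.3826 -0.2957  4.7265]
```

View pics/s1.png

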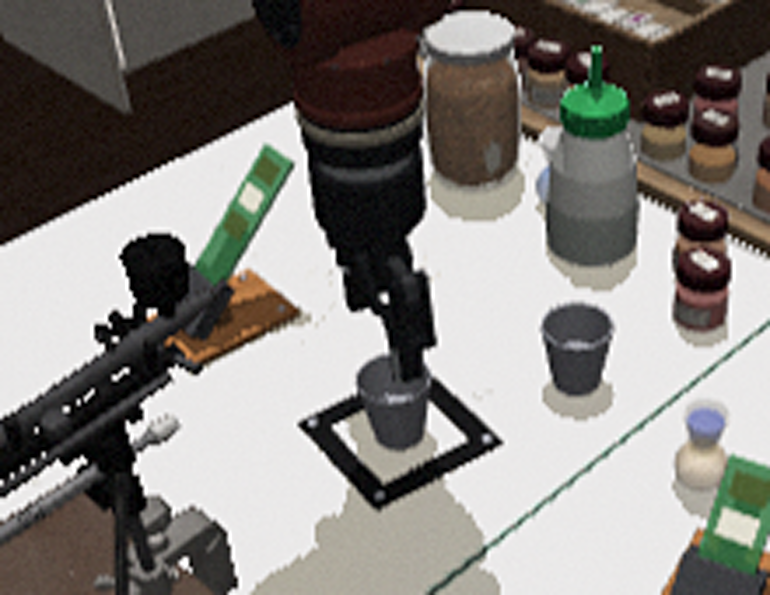

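The gripper stands above the framed cup (cup rim around pixel (392,378) in the crop), fingers either side along the closing line. Adjusting and descending.

>>> drive_tool(offset=[[-0.4,-0.3,0],[0,0,1.7],[0,0,2],[0,0,1],[0,0,0]], rot=[[0,0,0],[0,0,0],[0,0,0],[0,0,0],[0,0,0]], grip=[1,1,1,1,1])

```text
time: 3.25
position: [0.5309, 0.0229, 0.0341]
tcp_rot: [-0.0, 0.177, 0.984, 0.0]
force: [-0.9, 0.2, -0.4]
grip_width: 0.0855
gripper_force: 0.0
```

>>> drive_tool(offset=[[0,0,0],[0,0,0],[0,0,0],[0,0,0],[0,0,0],[0,0,0],[0,0,0],[0,0,0]], rot=[[0,0,0],[0,0,0],[0,0,0],[0,0,0],[0,0,0],[0,0,0],[0,0,0],[0,0,0]], grip=[0.9,0.8,0.7,0.6,0.6,0.6,0.6,0.6], newtons=30)

```text
time: 4.05
position: [0.5322, 0.0229, 0.0359]
tcp_rot: [0.001, 0.176, 0.984, 0.0]
force: [-1.6, 0.8, 7.1]
grip_width: 0.056
gripper_force: 30.6
```

```bash
python3 d.py .5297 .0236 .033
```

```text
t 4.05 p [0.5322 0.0229 0.0359] j [-0.2029 -0.0432 -0.4105  1.201   0.0002  0.1517] F [-1.5526  0.8303  7.0561] w 0.05603628318282906 30.583328464999795
[[-0.9378  0.3473  0.0025]
 [ 0.3473  0.9378 -0.0003]
 [-0.0024  0.0006 -1.    ]]
tool offset cm [ 0.2571 -0.0176  0.2865]
```

>>> drive_tool(offset=[[0,0,-1],[0,0,-2.5],[0,0,-3],[0,0,-2.5],[-2,-0.2,0],[-4,-0.2,0],[-4,-0.2,0],[-4,-0.2,0]], rot=[[0,0,0],[0,0,0],[0,0,0],[0,0,0],[0,0,0],[0,0,0],[0,0,0],[0,0,0]], grip=[0.5,0.5,0.5,0.5,0.5,0.5,0.5,0.5], newtons=30)

```text
time: 4.85
position: [0.6609, -0.0337, 0.1251]
tcp_rot: [0.0, 0.176, 0.984, 0.0]
force: [0.7, -0.2, -0.1]
grip_width: 0.0556
gripper_force: 32.1
```

>>> drive_tool(offset=[[-1,0,0],[0,0,0],[0,0,0]], rot=[[0,0,0],[0,0,0],[0,0,0]], grip=[0.5,0.5,0.5])

```text
time: 5.15
position: [0.6685, -0.0363, 0.1245]
tcp_rot: [-0.0, 0.176, 0.984, 0.0]
force: [-0.2, -0.4, -0.3]
grip_width: 0.0559
gripper_force: 32.1
```

```bash
python3 d.py .6709 -.0376 .12
python3 - <<'E'
from h import *
i=imaging.snapshot("scene"); j=imaging.snapshot("top"); np.save("s2.npy",i);np.save("t2.npy",j)
r=lambda a,k:cv2.resize(a[:,:,::-1],(400,600) if 0 else None,fx=k,fy=k,interpolation=cv2.INTER_CUBIC)
a=r(i[125:225,255:355],4); b=r(j[130:230,230:330],4)
cv2.imwrite("pics/p2.png",np.hstack([a,b]))
E
```

```text
t 5.15 p [ 0.6685 -0.0363  0.1245] j [-0.2492  0.3226  0.1504  1.3992  0.0002  0.1055] F [-0.1894 -0.3601 -0.2773] w 0.055921810768296436 32.13232579641044
[[-0.9378  0.3473 -0.0005]
 [ 0.3473  0.9378  0.0003]
 [ 0.0006  0.0001 -1.    ]]
tool offset cm [-0.2737 -0.0329  0.45  ]
```

View pics/p2.png

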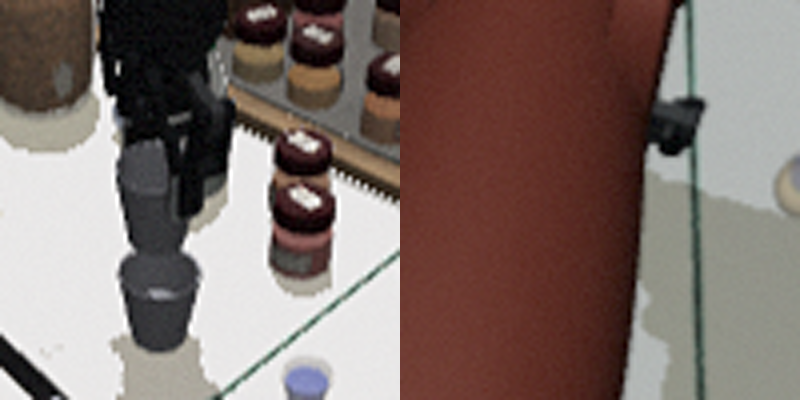

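Run:
```python
from h import *
f=lambda p:(((proj("scene",p)-[255,125])+.5)*4-.5).round(1)
d=np.array([.689,-.7246,0])
for n,c,z in(("held",[.6662,-.0355],.0905),("other",[.6686,-.0368],0)):
    c=np.array([*c,z]); print(n,"foot L,R,near",f(c-.019*d),f(c+.019*d),f(c+.019*np.array([-.7,-.7,0])),"rim L,R,near",*[f(c+[0,0,.06]+v) for v in(-.029*d,.029*d,.029*np.array([-.7,-.7,0]))])
```

```text
held foot L,R,near [128.2 236.6] [184.9 236. ] [158.2 254. ] rim L,R,near [112.8 163.6] [203.  162.5] [160.5 189.7]
other foot L,R,near [131.6 336. ] [185.2 335.4] [159.9 353.7] rim L,R,near [117.3 271. ] [202.1 270.1] [162.2 297.9]
```

Run:
```python
from h import *
g=cv2.cvtColor(np.load("s2.npy"),cv2.COLOR_RGB2GRAY).astype(float)
g0=cv2.cvtColor(np.load("scene0.npy"),cv2.COLOR_RGB2GRAY).astype(float)
for r in (166,170,174,178,182,184,186,188,190,193,196,200,204,208,211):
    row=g[r,278:312]; dark=row<140
    e=[278+k+(row[k]-140)/(row[k]-row[k+1]) for k in range(len(row)-1) if (row[k]-140)*(row[k+1]-140)<0]
    print(r,np.round(e,2))
d=np.array([.689,-.7246,0])
for n,c,z in(("held",[.6662,-.0355],.0905),("other",[.6686,-.0368],0)):
    for h in(.0,.02,.04,.06):
        c3=np.array([*c,z+h]);rr=(.038+h/3)/2
        print(n,proj("scene",c3-rr*d),proj("scene",c3+rr*d),"near",proj("scene",c3-rr*np.array([.7,.7,0])))
```

```text
166 [283.55]
170 [283.54]
174 [284.48 306.9 ]
178 [285.44 304.78]
182 [286.23 301.83]
184 [286.47 300.78]
186 [287.51 300.07]
188 [286.97 300.93]
190 [284.89 303.41]
193 [284.11 304.59]
196 [284.59 304.29]
200 [285.57 303.37]
204 [286.45 302.28]
208 [287.29 301.46]
211 [288.31 299.98]
held [286.6755 183.7802] [300.8602 183.6195] near [294.1707 188.1217]
held [285.4283 177.8532] [302.3229 177.6593] near [294.3581 182.9388]
held [284.1477 171.7673] [303.8249 171.5384] near [294.5516 177.588 ]
held [282.8322 165.516 ] [305.368  165.2502] near [294.7515 172.0609]
other [287.529  208.6206] [300.9132 208.4774] near [294.6069 213.0414]
other [286.3637 203.3422] [302.2928 203.1696] near [294.79   208.5336]
other [285.169  197.9305] [303.7075 197.7271] near [294.9787 203.8884]
other [283.9438 192.3803] [305.1586 192.1445] near [295.1732 199.0992]
```

>>> drive_tool(offset=[[-0.3,0,0],[0,0,1],[0,0,1.5],[0,0,1.5],[0,0,0.5],[0,0,0]], rot=[[0,0,0],[0,0,0],[0,0,0],[0,0,0],[0,0,0],[0,0,0]], grip=[0.5,0.5,0.5,0.5,0.5,0.5])

```text
time: 5.85
position: [0.6706, -0.0374, 0.0773]
tcp_rot: [-0.001, 0.176, 0.984, 0.0]
force: [0.9, 0.2, -0.5]
grip_width: 0.0557
gripper_force: 32.1
```

```bash
python3 d.py .6709 -.0376 .06
```

```text
t 5.85 p [ 0.6706 -0.0374  0.0773] j [-0.2499  0.351   0.0983  1.321   0.0001  0.1049] F [ 0.8708  0.1592 -0.5266] w 0.055657856434609375 32.12775316089392
[[-0.9377  0.3474 -0.0029]
 [ 0.3474  0.9377  0.0008]
 [ 0.003  -0.0002 -1.    ]]
tool offset cm [-0.0458 -0.0095  1.725 ]
```

>>> drive_tool(offset=[[0,0,0.6],[0,0,0.4],[0,0,0.3],[0,0,0.2],[0,0,0]], rot=[[0,0,0],[0,0,0],[0,0,0],[0,0,0],[0,0,0]], grip=[0.5,0.5,0.5,0.5,0.5])

```text
time: 6.35
position: [0.6717, -0.0377, 0.0641]
tcp_rot: [-0.0, 0.177, 0.984, 0.0]
force: [0.1, -0.0, -1.1]
grip_width: 0.056
gripper_force: 32.1
```

>>> drive_tool(offset=[[0,0,0.2],[0,0,0.15],[0,0,0.1],[0,0,0]], rot=[[0,0,0],[0,0,0],[0,0,0],[0,0,0]], grip=[0.5,0.5,0.5,0.5])

```text
time: 6.75
position: [0.6719, -0.0377, 0.0601]
tcp_rot: [0.0, 0.176, 0.984, 0.0]
force: [-0.4, -0.5, 0.6]
grip_width: 0.0562
gripper_force: 32.2
```

>>> drive_tool(offset=[[0,0,0.1],[0,0,0.1],[0,0,0]], rot=[[0,0,0],[0,0,0],[0,0,0]], grip=[0.5,0.5,0.5])

```text
time: 7.05
position: [0.6728, -0.0381, 0.0599]
tcp_rot: [0.001, 0.177, 0.984, -0.0]
force: [-2.8, 0.3, 10.6]
grip_width: 0.056
gripper_force: 32.7
```

>>> drive_tool(offset=[[0,0,-0.15],[0,0,0],[0,0,0],[0,0,0],[0,0,0],[0,0,0]], rot=[[0,0,0],[0,0,0],[0,0,0],[0,0,0],[0,0,0],[0,0,0]], grip=[0.6,0.66,0.72,0.8,0.9,1])

```text
time: 7.65
position: [0.6716, -0.0376, 0.059]
tcp_rot: [-0.0, 0.176, 0.984, 0.0]
force: [-0.2, 0.1, 0.1]
grip_width: 0.0853
gripper_force: 0.0
```

>>> drive_tool(offset=[[0,0,-1],[0,0,-2],[0,0,-4],[0,0,-4],[0,0,-4],[0,0,-4],[0,0,-2],[0,0,0]], rot=[[0,0,0],[0,0,0],[0,0,0],[0,0,0],[0,0,0],[0,0,0],[0,0,0],[0,0,0]], grip=[1,1,1,1,1,1,1,1])

```text
time: 8.45
position: [0.6731, -0.038, 0.2745]
tcp_rot: [0.003, 0.176, 0.984, -0.0]
force: [0.6, -0.5, 0.1]
grip_width: 0.0856
gripper_force: 0.0
```

>>> drive_tool(offset=[[3.8,2.2,0],[3.8,2.2,0],[3.8,2.2,0],[3.8,2.2,0],[3.8,2.2,0],[3.8,2.2,0],[3.8,2.2,0],[3.7,2.2,0]], rot=[[0,0,0],[0,0,0],[0,0,0],[0,0,0],[0,0,0],[0,0,0],[0,0,-0.1375],[0,0,-0.1375]], grip=[1,1,1,1,1,1,1,1])

```text
time: 9.25
position: [0.4429, 0.2298, 0.2686]
tcp_rot: [-0.0, 0.037, 0.999, 0.0]
force: [-0.1, 0.2, -1.0]
grip_width: 0.0853
gripper_force: 0.0
```

>>> drive_tool(offset=[[0,0,0],[0,0,0],[0,0,0],[0,0,0],[0,0,0],[0,0,0],[0,0,0]], rot=[[0,-0.13,0],[0,-0.13,0],[0,-0.13,0],[0,-0.13,0],[0,-0.13,0],[0,-0.13,0],[0,0,0]], grip=[1,1,1,1,1,1,1])

```text
time: 9.95
position: [0.4723, 0.266, 0.2732]
tcp_rot: [0.361, 0.041, 0.931, -0.033]
force: [-0.7, -0.2, -1.0]
grip_width: 0.0855
gripper_force: 0.0
```

```bash
cat >> d.py <<'E'
psi=-.08;c=np.sqrt(.5)
xs=np.array([c*np.cos(psi),c*np.sin(psi),c]);n=np.array([-c*np.cos(psi),-c*np.sin(psi),c])
Rt=np.c_[-xs,np.cross(-n,-xs),-n]; mid=np.array([.490,.238,.02])+.08*xs+.003*n
if "strip" in sys.argv:
    print("pre");to(mid-.022*n+.1*n,Rt);print("grasp");to(mid-.022*n)
E
python3 d.py strip
python3 - <<'E'
from h import *
j=imaging.snapshot("scene"); np.save("s3.npy",j); i=imaging.snapshot("top"); np.save("t3.npy",i)
r=lambda a:cv2.resize(a[:,:,::-1],None,fx=2.2,fy=2.2,interpolation=cv2.INTER_CUBIC)
cv2.imwrite("pics/p3.png",np.hstack([r(j[100:280,150:330]),r(i[100:280,140:320])]))
E
```

```text
t 9.95 p [0.4723 0.266  0.2732] j [ 0.4966 -0.8405 -0.7641  1.011  -0.4096  0.4486] F [-0.6806 -0.1572 -1.0275] w 0.0855055639879411 0.0
[[-0.7366  0.1004  0.6689]
 [ 0.0534  0.9945 -0.0904]
 [-0.6743 -0.0309 -0.7378]]
pre
tool offset cm [ 7.9934 -2.174  11.6745]
rotvec tool [-0.0366 -0.0453  0.0065]
grasp
tool offset cm [ 7.5396 -1.81   21.6576]
```

View pics/p3.png

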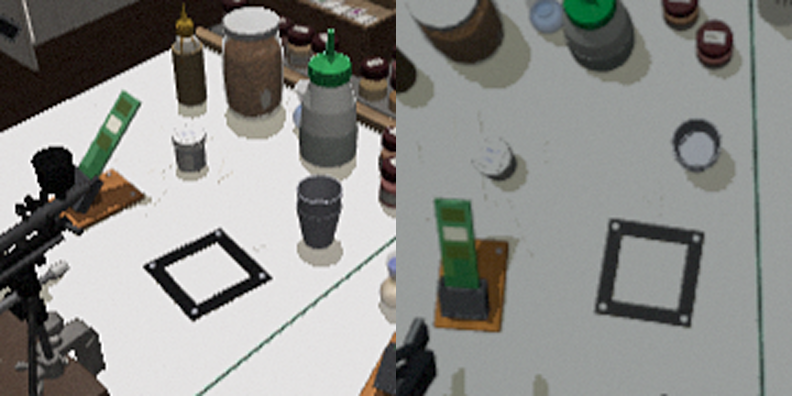

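```bash
cat > kin.py <<'E'
from h import *
from scipy.optimize import least_squares
from scipy.spatial.transform import Rotation as Ro
lo=np.array([-2.99,-.84,-1.1,-1.84,-1.51,-3.14]);hi=np.array([2.99,1.86,1.16,2.11,1.56,3.14])
D=[([.9983,.1046,.0966,1.5639,-.0001,1.3531],[.2083,.5624,.2306]),([-.1474,-.1375,.0207,1.7304,-.0006,.2113],[.5034,.0561,.3199]),([-.1956,-.0843,-.3671,1.2905,.0001,.1589],[.5273,.0277,.0803]),([-.2029,-.0432,-.4105,1.201,.0002,.1517],[.5322,.0229,.0359]),([-.2492,.3226,.1504,1.3992,.0002,.1055],[.6685,-.0363,.1245]),([-.2499,.351,.0983,1.321,.0001,.1049],[.6706,-.0374,.0773]),([.4966,-.8405,-.7641,1.011,-.4096,.4486],[.4723,.266,.2732])]
RT=np.array([[-.7366,.1004,.6689],[.0534,.9945,-.0904],[-.6743,-.0309,-.7378]])
def fk(j,k,s=1):
    L1,L2,z0,r0,d,d5,Lt=k; e=j[2]-j[1]; phi=j[3]-e
    f=np.array([np.cos(phi),0,-np.sin(phi)]); u=np.array([np.sin(phi),0,np.cos(phi)])   # tool dir at j5=0, wrist-2 axis
    w=np.array([r0+L1*np.sin(j[1])+L2*np.cos(e),d,z0+L1*np.cos(j[1])+L2*np.sin(e)])+d5*u
    Rw=Ro.from_rotvec(s*j[4]*u)
    y0=np.array([0,1.,0]); R0=np.c_[np.cross(y0,f),y0,f]   # x=y x z
    Rl=Rw*Ro.from_matrix(R0)*Ro.from_rotvec([0,0,j[5]])
    Rz=Ro.from_euler("z",j[0]); return Rz.apply(w+Lt*Rl.as_matrix()[:,2]),(Rz*Rl).as_matrix()
def fit():
    best=None
    for s in(1,-1):
        r=least_squares(lambda k:np.concatenate([fk(j,k,s)[0]-p for j,p in D]+[.001*(k-[.5,.45,.2,0,.13,.1,.3])]),[.5,.45,.2,0,.13,.1,.3])
        if best is None or r.cost<best[0].cost: best=(r,s)
    return best[0].x,best[1],best[0].fun
def ik(p,R,k,s,q0):
    r=least_squares(lambda q:np.concatenate([(fk(q,k,s)[0]-p)*10,((fk(q,k,s)[1]-R)).ravel()]),q0)
    return r.x,r.cost
E
python3 - <<'E'
from kin import *
k,s,res=fit();print(k,s,"res mm",1000*np.abs(res[:21]).max())
print(fk(D[-1][0],k,s)[1]-RT); print(fk(D[3][0],k,s)[1])
E
```

```text
[ 0.3     0.5581  0.2906  0.0085  0.1325 -0.0042  0.354 ] 1 res mm 24.330775858696697
[[ 0.0001 -0.      0.    ]
 [-0.     -0.     -0.0001]
 [ 0.     -0.0001 -0.    ]]
[[-0.9378  0.3472  0.0025]
 [ 0.3472  0.9378 -0.0003]
 [-0.0024  0.0006 -1.    ]]
```

```bash
sed -i 's/L1,L2,z0,r0,d,d5,Lt=k;/L1,L2,z0,r0,d,d5,Lt,a1,a2=k;/; s/L1\*np.sin(j\[1\])+L2\*np.cos(e)/L1*np.sin(j[1]+a1)+L2*np.cos(e+a2)/; s/L1\*np.cos(j\[1\])+L2\*np.sin(e)/L1*np.cos(j[1]+a1)+L2*np.sin(e+a2)/; s/,\.1,\.3\]/,.1,.3,0,0]/g' kin.py
sed -i 's/\.001\*(k-/.0005*(k-/' kin.py
cat > plan.py <<'E'
from kin import *
k,s,res=fit();print(k,s,"res mm",1000*np.abs(res[:21]).max())
psi=-.08;c=np.sqrt(.5)
xs=np.array([c*np.cos(psi),c*np.sin(psi),c]);n=np.array([-xs[0],-xs[1],c]); ys=np.cross(n,xs)
mid=np.array([.490,.238,.02])+.08*xs+.003*n
R45=np.c_[-xs,ys,-n]
fm=np.array([.529,.022,.12])
for dl in(0,10,20,25):
    R=R45@Ro.from_euler("y",dl,degrees=True).as_matrix(); t=R[:,2]
    for nm,g in(("grasp",mid),("pre",mid-.08*t),("drawn",mid+.06*xs),("drawn2",mid+.1*xs)):
        q,cst=ik(g+.022*t,R,k,s,[.3,-.4,-.5,.9,0,.3]); bad=((q<lo)|(q>hi)); print(dl,nm,q.round(3),round(cst,6),np.where(bad)[0])
    # level at frame, strip yaw psi then
    for yw in(0,.3):
        Rl=Ro.from_euler("z",yw).as_matrix()@Ro.from_rotvec(ys*np.pi/4).as_matrix()@R; t=Rl[:,2]
        q,cst=ik(fm+.022*t,Rl,k,s,[0,0,-.3,1.4,0,.2]); print(dl,"final",yw,q.round(3),round(cst,6),np.where((q<lo)|(q>hi))[0], t.round(2))
E
python3 plan.py
```

```text
[ 0.2901  0.5614  0.2572  0.0072  0.1325 -0.0064  0.3541 -0.0136  0.0791] 1 res mm 20.50942371435266
0 grasp [ 0.345 -0.552 -0.966  0.419 -0.296  0.31 ] 0.0 []
0 pre [ 0.416 -0.868 -1.067  0.65  -0.343  0.365] 0.0 [1]
0 drawn [ 0.303 -0.456 -0.816  0.463 -0.267  0.278] 0.0 []
0 drawn2 [ 0.279 -0.388 -0.711  0.495 -0.251  0.259] 0.0 []
0 final 0 [-0.211 -0.132 -0.376  1.327 -0.    -0.131] 0.0 [] [-0.  0. -1.]
0 final 0.3 [-0.211 -0.132 -0.376  1.327 -0.    -0.431] 0.0 [] [ 0. -0. -1.]
10 grasp [ 0.301 -0.438 -0.813  0.619 -0.215  0.317] 0.0 []
10 pre [ 0.347 -0.672 -0.862  0.814 -0.24   0.357] 0.0 []
10 drawn [ 0.266 -0.339 -0.657  0.671 -0.196  0.287] 0.0 []
10 drawn2 [ 0.246 -0.269 -0.547  0.707 -0.185  0.27 ] 0.0 []
10 final 0 [-0.198  0.077 -0.183  1.485 -0.02  -0.116] 0.0 [] [-0.17  0.01 -0.98]
10 final 0.3 [-0.169  0.075 -0.184  1.473 -0.066 -0.384] 0.0 [] [-0.17 -0.04 -0.98]
20 grasp [ 0.26  -0.296 -0.647  0.805 -0.142  0.311] 0.0 []
20 pre [ 0.287 -0.467 -0.652  0.975 -0.152  0.335] 0.0 []
20 drawn [ 0.232 -0.196 -0.484  0.866 -0.13   0.284] 0.0 []
20 drawn2 [ 0.215 -0.126 -0.369  0.908 -0.123  0.269] 0.0 []
20 final 0 [-0.188  0.28   0.008  1.647 -0.037 -0.101] 0.0 [] [-0.34  0.03 -0.94]
20 final 0.3 [-0.135  0.277  0.006  1.628 -0.119 -0.335] 0.0 [] [-0.33 -0.07 -0.94]
25 grasp [ 0.242 -0.218 -0.561  0.895 -0.108  0.303] 0.0 []
25 pre [ 0.261 -0.361 -0.546  1.056 -0.115  0.322] 0.0 []
25 drawn [ 0.216 -0.119 -0.394  0.96  -0.1    0.279] 0.0 []
25 drawn2 [ 0.2   -0.048 -0.275  1.007 -0.095  0.264] 0.0 []
25 final 0 [-0.183  0.379  0.103  1.729 -0.044 -0.094] 0.0 [] [-0.42  0.03 -0.91]
25 final 0.3 [-0.121  0.376  0.1    1.709 -0.142 -0.311] 0.0 [] [-0.41 -0.09 -0.91]
```

>>> drive_tool(offset=[[0,0,0],[0,0,0],[0,0,0],[0,0,0]], rot=[[0,0.1,0],[0,0.1,0],[0,0.1,0],[0,0,0]], grip=[1,1,1,1])

```text
time: 10.45
position: [0.4757, 0.2627, 0.2776]
tcp_rot: [0.216, 0.049, 0.975, -0.026]
force: [-0.6, 0.6, -0.7]
grip_width: 0.0854
gripper_force: 0.0
```

```bash
cat >> d.py <<'E'
if "s20" in sys.argv:
    Rg=Rt@Ro.from_euler("y",20,degrees=True).as_matrix(); t=Rg[:,2]
    print("pre");to(mid-.058*t,Rg);print("grasp",mid+.022*t);to(mid+.022*t)
    print("xs in target tool",Rg.T@xs, "R now-target",np.abs(R.as_matrix()-Rg).max())
E
python3 d.py s20
```

```text
t 10.45 p [0.4757 0.2627 0.2776] j [ 0.3917 -0.5122 -0.4291  1.2757 -0.2274  0.449 ] F [-0.5639  0.5577 -0.695 ] w 0.08535947699508348 0.0
[[-0.9019  0.1072  0.4185]
 [ 0.0851  0.9938 -0.0711]
 [-0.4235 -0.0285 -0.9054]]
pre
tool offset cm [ 1.9831 -1.7985 15.2931]
rotvec tool [-0.0374  0.0008 -0.0128]
grasp [0.5535 0.2329 0.0588]
tool offset cm [ 1.9916 -1.4992 23.2875]
xs in target tool [-0.9397 -0.     -0.342 ] R now-target 0.03733117616549508
```

>>> drive_tool(offset=[[0.5,-0.6,0],[0.5,-0.6,2],[0.5,-0.6,3],[0.5,-0.6,4],[0,0,3.5],[0,0,2],[0,0,0.5],[0,0,0]], rot=[[-0.037,0,-0.013],[0,0,0],[0,0,0],[0,0,0],[0,0,0],[0,0,0],[0,0,0],[0,0,0]], grip=[1,1,1,1,1,1,1,1])

```text
time: 11.25
position: [0.5171, 0.2362, 0.1329]
tcp_rot: [0.219, 0.037, 0.975, -0.009]
force: [0.2, -0.6, -0.1]
grip_width: 0.0853
gripper_force: 0.0
```

```bash
python3 d.py s20;  python3 - <<'E'
from h import *
j=imaging.snapshot("scene"); i=imaging.snapshot("top")
r=lambda a:cv2.resize(a[:,:,::-1],None,fx=3.3,fy=3.3,interpolation=cv2.INTER_CUBIC)
cv2.imwrite("pics/p4.png",np.hstack([r(j[90:230,130:250]),r(i[130:270,120:240])]))
E
```

```text
t 11.25 p [0.5171 0.2362 0.1329] j [ 0.2799 -0.5096 -0.6945  0.9698 -0.1504  0.3247] F [ 0.2079 -0.6135 -0.0691] w 0.08532170484098656 0.0
[[-0.9017  0.0767  0.4255]
 [ 0.069   0.9971 -0.0336]
 [-0.4268 -0.001  -0.9044]]
pre
tool offset cm [-0.1786 -0.0399  0.2696]
rotvec tool [0.0005 0.0046 0.0033]
grasp [0.5535 0.2329 0.0588]
tool offset cm [-0.1418 -0.0438  8.2695]
xs in target tool [-0.9397 -0.     -0.342 ] R now-target 0.0041881171037458365
```

View pics/p4.png

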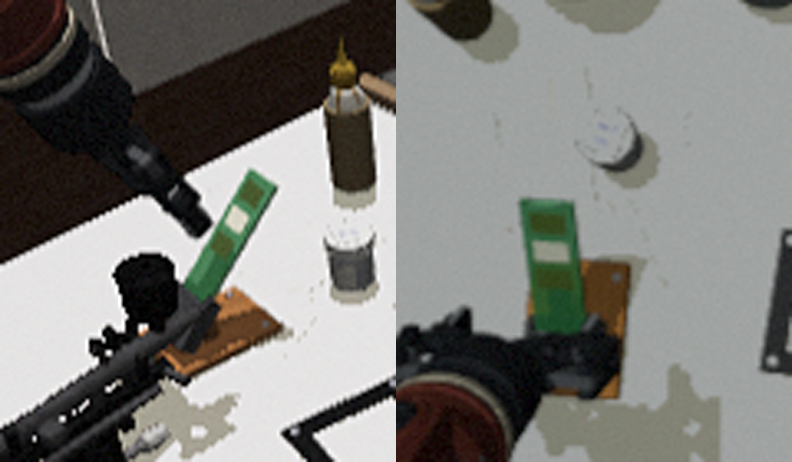

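>>> drive_tool(offset=[[-0.15,0,1],[0,0,2],[0,0,2],[0,0,2],[0,0,1],[0,0,0.2],[0,0,0]], rot=[[0,0,0],[0,0,0],[0,0,0],[0,0,0],[0,0,0],[0,0,0],[0,0,0]], grip=[1,1,1,1,1,1,1])

```text
time: 12.05
position: [0.5538, 0.2339, 0.0598]
tcp_rot: [0.218, 0.037, 0.975, -0.009]
force: [0.3, 0.1, -0.1]
grip_width: 0.0854
gripper_force: 0.0
```

```bash
python3 d.py s20
```

```text
t 12.05 p [0.5538 0.2339 0.0598] j [ 0.2536 -0.348  -0.7101  0.7891 -0.1392  0.3   ] F [ 0.2885  0.1389 -0.1126] w 0.08538117260716684 0.0
[[-0.9018  0.0761  0.4254]
 [ 0.0686  0.9971 -0.0331]
 [-0.4267 -0.0007 -0.9044]]
pre
tool offset cm [ 0.025  -0.0971 -7.9147]
rotvec tool [0.001  0.0045 0.0037]
grasp [0.5535 0.2329 0.0588]
tool offset cm [ 0.0612 -0.1049  0.0852]
xs in target tool [-0.9397 -0.     -0.342 ] R now-target 0.00415969100702146
```

Position is within 1 mm. Closing gently.

>>> drive_tool(offset=[[0,-0.1,0.1],[0,0,0],[0,0,0],[0,0,0],[0,0,0],[0,0,0],[0,0,0],[0,0,0]], rot=[[0,0,0],[0,0,0],[0,0,0],[0,0,0],[0,0,0],[0,0,0],[0,0,0],[0,0,0]], grip=[0.9,0.8,0.7,0.6,0.53,0.46,0.4,0.4], newtons=20)

```text
time: 12.85
position: [0.5541, 0.233, 0.0588]
tcp_rot: [0.218, 0.037, 0.975, -0.009]
force: [-4.4, 0.2, 5.2]
grip_width: 0.0395
gripper_force: 19.6
```

>>> drive_tool(offset=[[0,0,0],[0,0,0],[0,0,0]], rot=[[0,0,0],[0,0,0],[0,0,0]], grip=[0.35,0.3,0.3])

```text
time: 13.15
position: [0.5541, 0.233, 0.0588]
tcp_rot: [0.218, 0.037, 0.975, -0.009]
force: [-4.7, 0.3, 5.7]
grip_width: 0.0399
gripper_force: 19.6
```

```bash
python3 d.py s20
```

```text
t 13.15 p [0.5541 0.233  0.0588] j [ 0.2514 -0.3482 -0.7121  0.7869 -0.1381  0.2978] F [-4.7099  0.2798  5.7205] w 0.039930112882771276 19.615251123905182
[[-0.9018  0.0759  0.4254]
 [ 0.0685  0.9971 -0.0329]
 [-0.4267 -0.0005 -0.9044]]
pre
tool offset cm [ 0.0133 -0.0036 -8.017 ]
rotvec tool [0.0012 0.0045 0.0038]
grasp [0.5535 0.2329 0.0588]
tool offset cm [ 0.0495 -0.0133 -0.0171]
xs in target tool [-0.9397 -0.     -0.342 ] R now-target 0.004171732079910007
```

>>> drive_tool(offset=[[0,0,0],[0,0,0],[0.02,0,-0.05],[-0.3,0,-0.1],[-0.6,0,-0.2],[0,0,0]], rot=[[0,0,0],[0,0,0],[0,0,0],[0,0,0],[0,0,0],[0,0,0]], grip=[0.3,0.3,0.3,0.3,0.3,0.3], newtons=60)

```text
time: 13.75
position: [0.5591, 0.2323, 0.0642]
tcp_rot: [0.217, 0.037, 0.976, -0.009]
force: [-9.0, 0.1, 4.5]
grip_width: 0.0389
gripper_force: 60.5
```

```bash
python3 d.py s20
```

```text
t 13.75 p [0.5591 0.2323 0.0642] j [ 0.247  -0.3344 -0.6898  0.7988 -0.1358  0.2936] F [-9.0494  0.1383  4.4967] w 0.03887270977347085 60.514798164367676
[[-0.9035  0.0756  0.4219]
 [ 0.0679  0.9971 -0.0332]
 [-0.4232 -0.0013 -0.906 ]]
pre
tool offset cm [ 0.7354  0.0247 -7.7438]
rotvec tool [0.0006 0.0006 0.0045]
grasp [0.5535 0.2329 0.0588]
tool offset cm [0.7405 0.0198 0.2562]
xs in target tool [-0.9397 -0.     -0.342 ] R now-target 0.0045052799672699595
```

>>> drive_tool(offset=[[0,0,-0.1],[-0.9,0,-0.33],[-0.9,0,-0.33],[0,0,0]], rot=[[0,0,0],[0,0,0],[0,0,0],[0,0,0]], grip=[0.3,0.3,0.3,0.3])

```text
time: 14.15
position: [0.5757, 0.2313, 0.0823]
tcp_rot: [0.22, 0.038, 0.975, -0.008]
force: [-1.1, 0.2, -1.1]
grip_width: 0.0387
gripper_force: 59.9
```

>>> drive_tool(offset=[[-0.94,0,-0.34],[-0.94,0,-0.34],[-1.4,0,-0.5],[-1.4,0,-0.5],[-1.9,0,-0.7],[-1.9,0,-0.7],[0,0,0]], rot=[[0,0,0],[0,0,0],[0,0,0],[0,0,0],[0,0,0],[0,0,0],[0,0,0]], grip=[0.3,0.3,0.3,0.3,0.3,0.3,0.3])

```text
time: 14.85
position: [0.6399, 0.2264, 0.1475]
tcp_rot: [0.221, 0.038, 0.975, -0.008]
force: [0.3, 0.8, -0.1]
grip_width: 0.0389
gripper_force: 59.9
```

```bash
python3 d.py s20;  python3 - <<'E'
from h import *
j=imaging.snapshot("scene"); i=imaging.snapshot("top"); np.save("s5.npy",j); np.save("t5.npy",i)
r=lambda a:cv2.resize(a[:,:,::-1],None,fx=2.8,fy=2.8,interpolation=cv2.INTER_CUBIC)
cv2.imwrite("pics/p5.png",np.hstack([r(j[90:250,130:270]),r(i[110:270,130:270])]))
E
```

```text
t 14.85 p [0.6399 0.2264 0.1475] j [ 0.2014 -0.1717 -0.4017  0.9104 -0.1184  0.2528] F [ 0.2723  0.8218 -0.1353] w 0.038934348038435505 59.93408739566803
[[-0.8997  0.077   0.4296]
 [ 0.0697  0.997  -0.0328]
 [-0.4309  0.0004 -0.9024]]
pre
tool offset cm [11.5677 -0.007  -3.7229]
rotvec tool [0.0016 0.0091 0.0024]
grasp [0.5535 0.2329 0.0588]
tool offset cm [11.6408 -0.0199  4.2767]
xs in target tool [-0.9397 -0.     -0.342 ] R now-target 0.008358496645416214
```

View pics/p5.png

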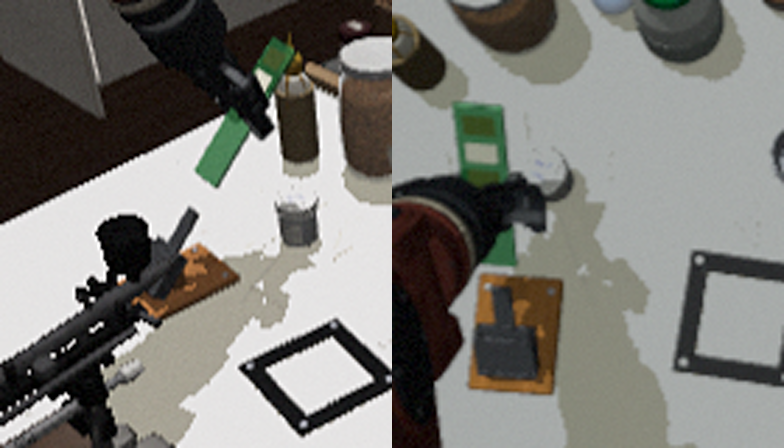

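>>> drive_tool(offset=[[0.7,-0.1,-2],[1.4,-0.2,-4],[0.7,-0.1,-2],[0,0,0],[0,0,0],[0,0,0],[0,0,0],[0,0,0]], rot=[[0,0,0],[0,0.05,0],[0,0.12,0],[0,0.13,0],[0,0.13,0],[0,0.13,0],[0,0.13,0],[0,0.09,0]], grip=[0.3,0.3,0.3,0.3,0.3,0.3,0.3,0.3])

```text
time: 15.75
position: [0.5777, 0.227, 0.2042]
tcp_rot: [-0.159, 0.038, 0.987, 0.005]
force: [0.7, -0.1, -0.1]
grip_width: 0.0385
gripper_force: 60.2
```

>>> drive_tool(offset=[[0,0,0],[0,0,0]], rot=[[0,0,0],[0,0,0]], grip=[0.3,0.3])

```text
time: 15.95
position: [0.578, 0.2272, 0.2036]
tcp_rot: [-0.157, 0.038, 0.987, 0.005]
force: [-1.4, -0.4, 0.3]
grip_width: 0.0388
gripper_force: 60.2
```

```bash
cat >> d.py <<'E'
if "fin" in sys.argv:
    Rf=Ro.from_rotvec(np.array([-np.sin(psi),np.cos(psi),0])*np.pi/4).as_matrix()@Rt@Ro.from_euler("y",20,degrees=True).as_matrix()
    print("final");to(np.array([.529,.021,.12])+.022*Rf[:,2],Rf); print("strip mid now",s["position"]-.022*R.as_matrix()[:,2], "strip x now", R.as_matrix()@(-np.array([.9397,0,.342])))
E
python3 d.py fin
```

```text
t 15.95 p [0.578  0.2272 0.2036] j [0.1329 0.587  0.59   1.8825 0.0626 0.1993] F [-1.4317 -0.3764  0.3272] w 0.03881024084227815 60.17876744270325
[[-0.9481  0.0757 -0.3088]
 [ 0.0725  0.9971  0.0218]
 [ 0.3096 -0.0017 -0.9509]]
final
tool offset cm [  0.638  -20.9092  11.2077]
rotvec tool [-0.003   0.0343  0.0034]
strip mid now [0.5848 0.2267 0.2245] strip x now [ 0.9965 -0.0756  0.0343]
```

>>> drive_tool(offset=[[0.6,-2,0],[0,-4,0],[0,-4,0],[0,-4,1],[0,-4,2],[0,-2,2],[0,-0.9,2],[0,0,2]], rot=[[0,0.034,0],[0,0,0],[0,0,0],[0,0,0],[0,0,0],[0,0,0],[0,0,0],[0,0,0]], grip=[0.3,0.3,0.3,0.3,0.3,0.3,0.3,0.3])

```text
time: 16.75
position: [0.5254, 0.0206, 0.1243]
tcp_rot: [-0.17, 0.038, 0.985, 0.005]
force: [0.3, -1.0, -0.7]
grip_width: 0.0387
gripper_force: 60.2
```

>>> drive_tool(offset=[[0,0,1],[0,0,0],[0,0,0]], rot=[[0,0,0],[0,0,0],[0,0,0]], grip=[0.3,0.3,0.3])

```text
time: 17.05
position: [0.523, 0.0221, 0.115]
tcp_rot: [-0.172, 0.037, 0.984, 0.006]
force: [-0.1, 0.2, -0.2]
grip_width: 0.0386
gripper_force: 60.2
```

```bash
python3 d.py fin;  python3 - <<'E'
from h import *
j=imaging.snapshot("scene"); i=imaging.snapshot("top"); np.save("s6.npy",j); np.save("t6.npy",i)
r=lambda a:cv2.resize(a[:,:,::-1],None,fx=2.8,fy=2.8,interpolation=cv2.INTER_CUBIC)
cv2.imwrite("pics/p6.png",np.hstack([r(j[110:270,190:330]),r(i[130:290,190:330])]))
E
```

```text
t 17.05 p [0.523  0.0221 0.115 ] j [-0.185   0.3401  0.1067  1.6803 -0.0385 -0.103 ] F [-0.0774  0.1603 -0.1705] w 0.03856938117076337 60.194252729415894
[[-0.9384  0.075  -0.3374]
 [ 0.0711  0.9972  0.0239]
 [ 0.3382 -0.0015 -0.9411]]
final
tool offset cm [-0.3922 -0.0568  1.5217]
rotvec tool [-0.0031  0.004   0.0041]
strip mid now [0.5304 0.0216 0.1357] strip x now [ 0.9972 -0.075   0.004 ]
```

View pics/p6.png

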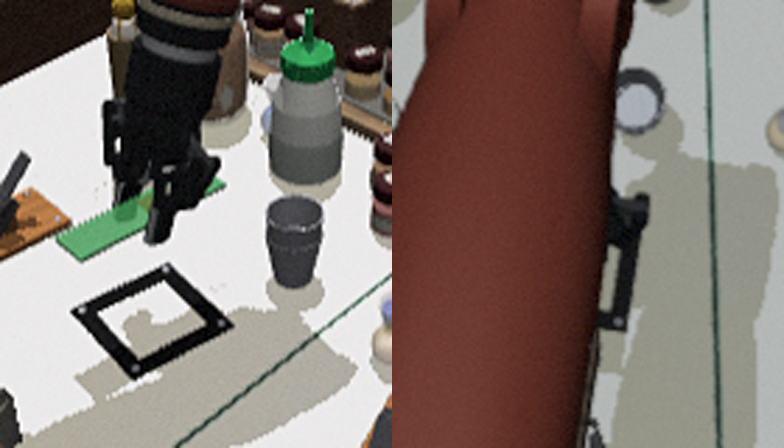

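>>> drive_tool(offset=[[-0.2,0,0.7],[-0.2,0,0.7],[0,0,0.1],[0,0,0],[0,0,0]], rot=[[0,0,0],[0,0,0],[0,0,0],[0,0,0],[0,0,0]], grip=[0.3,0.3,0.3,0.3,0.3])

```text
time: 17.65
position: [0.5213, 0.0217, 0.0979]
tcp_rot: [-0.173, 0.037, 0.984, 0.006]
force: [-0.1, 0.1, -0.7]
grip_width: 0.0387
gripper_force: 60.2
```

```bash
python3 d.py fin;  python3 - <<'E'
from h import *
from scipy.spatial.transform import Rotation as Ro
j=imaging.snapshot("scene"); np.save("s7.npy",j)
h=cv2.cvtColor(j,cv2.COLOR_RGB2HSV); m=cv2.inRange(h,(45,70,50),(90,255,255)); m[:150]=0;m[240:]=0;m[:,:190]=0;m[:,275:]=0
pts=cv2.findNonZero(m)[:,0].astype(int)
for nm,k in(("left",pts[:,0]),("bottom",-pts[:,1]-.0),("right",-pts[:,0]),("top",pts[:,1])): print(nm,pts[k==k.min()].mean(0))
s=bot.observe();q=s["tcp_rot"];R=Ro.from_quat([q[1],q[2],q[3],q[0]]).as_matrix()
mid=s["position"]-.022*R[:,2]; x=-R@[.9397,0,.342]; y=R[:,1]; n=np.cross(x,y)
for a in(-1,1):
    for b in(-1,1):
        for c in(1,-1): print(a,b,c,proj("scene",mid+.08*a*x+.02*b*y+.003*c*n).round(1))
cv2.imwrite("pics/p7.png",cv2.resize(j[140:240,190:300,::-1],None,fx=6,fy=6,interpolation=cv2.INTER_CUBIC))
E
```

```text
t 17.65 p [0.5213 0.0217 0.0979] j [-0.1863  0.3478  0.0837  1.6529 -0.0386 -0.1035] F [-0.0728  0.0848 -0.7493] w 0.038671751477659964 60.19869804382324
[[-0.9372  0.0758 -0.3404]
 [ 0.0717  0.9971  0.0249]
 [ 0.3413 -0.0011 -0.94  ]]
final
tool offset cm [ 0.0338 -0.0069 -0.1443]
rotvec tool [-0.0024  0.0008  0.0035]
strip mid now [0.5288 0.0211 0.1185] strip x now [ 0.9971 -0.0758  0.0008]
left [211.  200.5]
bottom [219. 208.]
right [269.  181.5]
top [266. 179.]
-1 -1 1 [219.3 208. ]
-1 -1 -1 [219.6 209.8]
-1 1 1 [209.7 200. ]
-1 1 -1 [210.  201.8]
1 -1 1 [269.9 179.7]
1 -1 -1 [269.9 181.5]
1 1 1 [259.9 172.9]
1 1 -1 [260.  174.7]
```

View pics/p7.png

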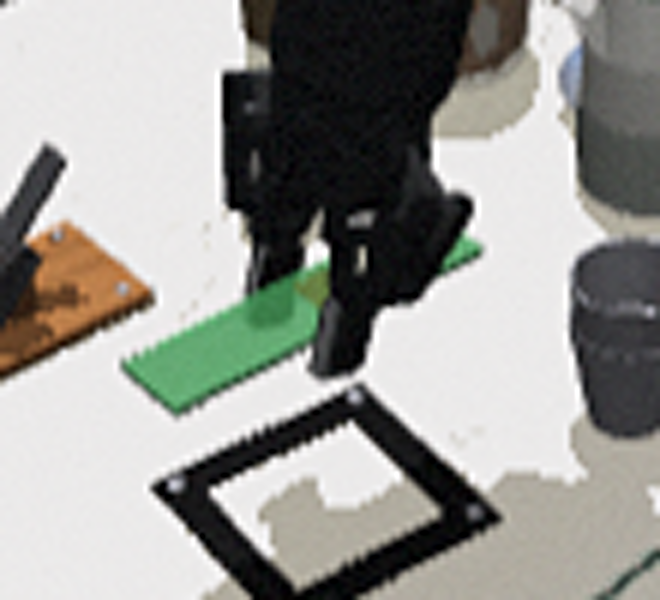

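The glass strip is level. Its corners, at (219,208) and (269,181), agree with the predicted ones to about 1 px, so its middle is over the frame at about 0.119 m. The cups are nested upright.

```bash
python3 -c "
from cell import hand_in
print(hand_in())"
```

```text
the job is handed in; nothing more can be done
None
```

The framed cup is nested upright in the other cup, and the longer strip is held level over the middle of the frame, about 12 cm above the table; the job was handed in at about 17.7 s, with no verdict shown.

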